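# Hang the lift-off cabinet door and shut it

## Robot

A 6-joint arm with a two-finger parallel gripper is mounted at the origin on the work surface. World frame = base frame: x ahead of the robot, y to its left, z up, the work surface at z = 0. Lengths are in m, angles in rad, forces in N, time in s.
With the tool pointing down it reaches from about 0.35 to 0.95 m from the base axis. Payload 17.4 kg.
Tool frame: the origin (TCP) lies midway between the tips of the shut fingers; the grasp point (between the pads) lies 19 mm behind it (ctrl.grip_point_offset is the distance from the TCP to the grasp point, in m); z points along the fingers, y is the line along which they close (so a half turn about z gives the same grasp; the last joint's range is limited). The gripper opens to 93 mm and grips with 3 to 60 N. Pads are 15 mm wide; open, the fingers measure 128 mm over their backs; the gripper's body (75 mm by 188 mm) begins 65 mm behind the grasp point.
Start: joints at [-1.211, 0.116, 1.442, -0, 1.584, -0.038], TCP at [0.261, -0.622, 0.219] pointing down, gripper open.
Joint ranges: [-2.83, 2.83], [-0.83, 2.19], [0.07, 2.5], [-1.14, 4.28], [0.01, 3], [-2.97, 2.97]. Speed limits (rad/s): [1.89, 1.89, 2.22, 3.14, 3.14, 3.14].

## Interface

Orientations are given as a unit quaternion [x, y, z, w].
In Python, from workcell import ctrl gives the robot as it stands. Calls block until the motion is done:
- ctrl.movep(position, orientation): joint-space move of the TCP to a pose.
- ctrl.servo_line(position, rate=0.15, rot=None): straight line of the TCP; rot=None keeps the orientation; rate is the mean speed in m/s.
- ctrl.movej(angles): joint-space move.
- ctrl.grip(opening, strength=None): finger opening in m; strength is the grip in N (None keeps the last); returns when the fingers have stopped.
- ctrl.pause(seconds).
- ctrl.ik(position, orientation): joint angles nearest the present ones, or None.
- ctrl.read_camera(name): name is "side" or "top" or "wrist"; returns the picture (400x640x3 uint8, blue, green, red); there is no depth.
- ctrl.camera_params(name): a dict with "mtx" (3x3 intrinsics, pixels), "pose" (4x4, takes a point from camera to world coordinates); the wrist camera has in their place "T_tool_cam" (4x4, takes a point from camera to tool coordinates, whose origin is the TCP and whose axes are the flange's). Camera axes: x right, y up, looking along -z (the intrinsics and any distortion apply to the point x, -y, -z); pixel columns grow to the right and rows downward; lengths in m; the calibration is good to about 2 mm. A picture is of the moment at which its call begins: read the wrist's pose just before it. camera_params takes no time and is no camera call.
A pose or a line that the arm cannot do raises ctrl.PlanningError and nothing moves.
- ctrl.hand_in(): hands the job in; it is judged then, once.
Readings, each from a call of its own:
- ctrl.read_time(): time.
- ctrl.read_joints(): joint angles.
- ctrl.read_joint_velocities(): joint speeds.
- ctrl.read_joint_efforts(): joint torques, N m.
- ctrl.read_eef_pos(): TCP position.
- ctrl.read_tcp_rot(): TCP orientation.
- ctrl.read_ft_force(): force on the tool from outside, world axes, zero at the start.
- ctrl.read_wrist_torque(): the same for the moment, N m.
- ctrl.read_opening(): finger opening in m.
- ctrl.read_finger_force(): force on a finger pad.
Only numpy, scipy, OpenCV 4.12 (cv2) and the standard library are available. Lean on these libraries where they do the work, as an engineer would, in place of code of your own. Each camera call takes 0.05 s, during which the arm holds its last target. There are 200 camera calls.

## Task

Take the wooden door with the two steel knuckles out of the rack and hang it on the small cabinet: holding it standing open, straight out from the cabinet's front, feel for the two hinge pins and lower it gently until both knuckles are fully down on their pins. Then swing the door shut against the cork bumper and let go. Never force the door or let it drop or slam: light contact is enough throughout, and leave the other things where they are.

Things in the scene. Friction and masses are not known exactly. Their poses are not given: they have to be found in the camera images.
- cabinet: small open wooden cabinet without a back, fixed: 140 mm deep (x), y from -75 to +95 mm, 200 mm high. Origin on the bench at mid-depth, z up; its front looks along its -x, at x = -70 mm, with a cork bumper (7 mm thick, 22 mm wide, 140 mm high) at y = -56 mm. Near +y a tight steel hinge strip carries two upright pins, one above the other, 15 mm before the front (see hinge_low)
- hinge_low (a point): point at the +y end of the hinge strip's slotted screw holes, level with the top of the lower bracket: cabinet (-85, 86, 50) mm. Where in the slots the strip sits is not measured: both pins stand together 5 to 27 mm from here along the cabinet's -y; x and z are true. Each pin: 8 mm thick, 16 mm tall, greased, square-ended, on a round bracket 20 mm across, 6 mm thick, that carries the knuckle
- hinge_high (a point): the same point for the upper pin: cabinet (-85, 86, 140) mm, 90 mm above hinge_low; the upper pin too stands the same 5 to 27 mm from it along the cabinet's -y. The lower knuckle must come in from the front, below the upper bracket: bring the door in with the knuckles 16 to 60 mm above their seats
- door: loose wooden door, 0.25 to 0.45 kg, upright in one of the rack's slots. Origin on the knuckles' axis, level with the lower edge; z up. Panel x -12 to -137, y -8 to 8, z 0 to 160 mm; centre of mass about 72 mm from the axis. Outer face (two thin battens) is +y. Hung open, its axes are parallel to the cabinet's; shut, it is turned +90 degrees about z from there, panel along the cabinet's -y
- knuckle_low (a point): centre of the lower end of the lower knuckle, door (0, 0, 20) mm; hung, it lies on the bracket at the pin's foot. Both knuckles are steel tubes on the door's origin z axis, open through, 20 mm outside, 11 mm bore, 20 mm long
- knuckle_high (a point): centre of the lower end of the upper knuckle, on the door at (0, 0, 110) mm
- door_edge (a point): middle of the door's free edge, on the door at (-137, 0, 80) mm
- rack: fixed dark wooden rack, 90 mm along x, 150 mm along y, 45 mm high, origin under its centre; two slots along x at y = +42 and -42 mm, 18 mm wide, with floors 12 mm above the bench. The door stands with its knuckle edge beyond the rack's +x end (door axes parallel to the rack's), knuckle axis at x = +75 mm
- panel: loose plain plywood panel without knuckles, 125 x 16 x 130 mm, standing in the other slot of the rack; leave alone. Panel: x from -12 to -137 mm of its origin, at its lower edge
- glue: white glue bottle, 60 mm wide, 150 mm high, origin under its centre; leave alone
- beam: squared block of light wood, 240 x 90 x 80 mm, origin under its centre; leave alone
- hammer: hammer lying on the bench, origin on the bench under it; leave alone
- chisel: small wood-turner's tool lying on the bench, handle to its -x; leave alone
- screw_cup: steel cup, 70 mm wide and 60 mm high, origin under its centre; leave alone
- dowel: upright wooden dowel, 24 mm thick and 120 mm high, origin under its centre; leave alone
Not all that is in view belongs to the job. Leave any orange or red look-alike of the door alone.

How it is judged:
By the outcome, as a careful person would: the job done as asked, in the order asked, and still so for the second after the job is handed in, with the robot touching nothing.
It also fails if it takes over 72 s, if anything falls off the work surface, if the arm or the gripper's body presses on something with over 40 N, if the wrist force passes 120 N, or if a joint passes its speed limit or range.

## Working session

There is one attempt and no reset: what is moved stays moved. The work goes in short steps, each a Python script; the robot and the scene stay as the last script left them, time stands still between calls to the robot, and variables do not carry over. Pictures are saved under pics/ and viewed, at most 10 in all, crops included, and the job is handed in when it is done.

```bash
mkdir -p pics; ls; python3 - <<'E'
from workcell import ctrl
import cv2,numpy as np
np.set_printoptions(precision=4,suppress=True)
for n in ("side","top"):
    cv2.imwrite(f"pics/{n}0.png",ctrl.read_camera(n)); print(n,ctrl.camera_params(n))
print(ctrl.camera_params("wrist"),ctrl.read_time(),ctrl.read_tcp_rot(),ctrl.grip_point_offset)
E
```

```text
pics
side {'mtx': array([[465.1818,   0.    , 321.313 ],
       [  0.    , 465.1818, 201.551 ],
       [  0.    ,   0.    ,   1.    ]]), 'pose': array([[-0.7801,  0.4709, -0.412 ,  0.0446],
       [-0.6256, -0.5753,  0.527 ,  0.6056],
       [ 0.0112,  0.6688,  0.7433,  1.0113],
       [ 0.    ,  0.    ,  0.    ,  1.    ]])}
top {'mtx': array([[381.7854,   0.    , 320.9391],
       [  0.    , 381.7854, 199.8694],
       [  0.    ,   0.    ,   1.    ]]), 'pose': array([[-0.0021,  0.992 , -0.1261,  0.3718],
       [-1.    , -0.0014,  0.0054, -0.022 ],
       [ 0.0052,  0.1261,  0.992 ,  1.3822],
       [ 0.    ,  0.    ,  0.    ,  1.    ]])}
{'mtx': array([[322.2235,   0.    , 323.1209],
       [  0.    , 322.2235, 193.3849],
       [  0.    ,   0.    ,   1.    ]]), 'T_tool_cam': array([[-0.0007,  0.9592,  0.2826,  0.0785],
       [ 1.    ,  0.0006,  0.0004, -0.0001],
       [ 0.0002,  0.2826, -0.9592, -0.1661],
       [ 0.    ,  0.    ,  0.    ,  1.    ]])} 0.1 [ 0.9803  0.1976 -0.0001 -0.0005] 0.0188
```

View pics/side0.png

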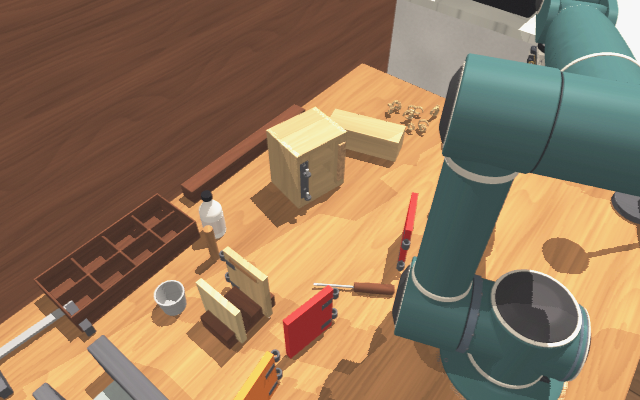

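View pics/top0.png

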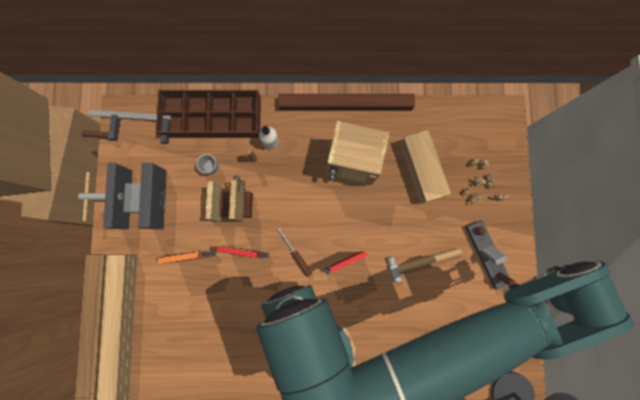

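The top view shows the cabinet at about (358,150) with its hinge near (333,172). The rack is at about (228,200) with two wooden panels: one at (212,200) and one at (236,198). There are three door look-alikes: orange at (180,257), red at (242,252) and red at (345,262). The wooden one with the knuckles looks like the one next to the cabinet. I'll enlarge to check.

```bash
python3 - <<'E'
import cv2,numpy as np
t=cv2.imread("pics/top0.png");s=cv2.imread("pics/side0.png")
f=lambda im,x,y,w,h,W,H:cv2.resize(im[y:y+h,x:x+w],(W,H),interpolation=cv2.INTER_CUBIC)
a=np.hstack([f(t,190,165,80,60,400,300),f(t,315,110,80,60,400,300)])   # x5
b=np.hstack([f(s,185,235,100,75,400,300)]+[f(s,255,100,100,75,400,300)]) # x4
cv2.imwrite("pics/crop1.png",np.vstack([a,b]))
E
```

```text
(no output)
```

View pics/crop1.png

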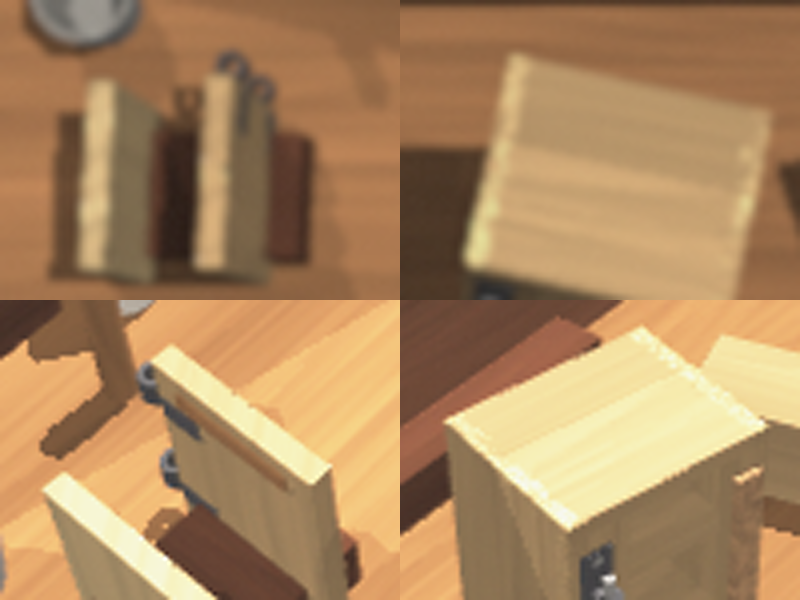

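The top row of the crop shows the rack. The panel at crop (110,170) is plain. The wooden door at crop (235,170) has two steel knuckles at its far (+x) end, at crop (232,65) and (262,88), and its batten faces +y, so it is the door meant. The red and orange ones are look-alikes. The cabinet's hinge strip is at its front left corner. Next I'll fit the poses from corner pixels.

```bash
cat > h.py <<'E'
from workcell import ctrl
import numpy as np, cv2
from scipy.optimize import least_squares
from scipy.spatial.transform import Rotation as Ro
np.set_printoptions(precision=4,suppress=True)
def proj(P,K,T):
    p=(np.atleast_2d(P)-T[:3,3])@T[:3,:3]; q=np.c_[p[:,0],-p[:,1],-p[:,2]]@K.T
    return q[:,:2]/q[:,2:]
def cam(n):
    c=ctrl.camera_params(n); return c["mtx"],c["pose"]
def down(yaw):
    c,s=np.cos(yaw),np.sin(yaw)
    return Ro.from_matrix(np.array([[c,s,0],[s,-c,0],[0,0,-1]])).as_quat()
def wristT():
    T=np.eye(4);T[:3,:3]=Ro.from_quat(ctrl.read_tcp_rot()).as_matrix();T[:3,3]=ctrl.read_eef_pos()
    return T@ctrl.camera_params("wrist")["T_tool_cam"]
def snap(name):
    T=wristT();im=ctrl.read_camera("wrist");cv2.imwrite(f"pics/{name}.png",im);np.save(f"pics/{name}.npy",T);return im,T
def place(p,L):
    L=np.atleast_2d(L);c,s=np.cos(p[2]),np.sin(p[2])
    return np.c_[p[0]+c*L[:,0]-s*L[:,1],p[1]+s*L[:,0]+c*L[:,1],L[:,2]]
def fit(obs,p0):   # obs: list of (K,T,local pts,pix)
    r=least_squares(lambda p:np.concatenate([(proj(place(p,L),K,T)-u).ravel() for K,T,L,u in obs]),p0)
    return r.x,r.fun.reshape(-1,2)
E
python3 - <<'E'
from h import *
S,T=cam("side"),cam("top")
c=.2
r,e=fit([(*S,np.array([[.07,.095,c],[.07,-.075,c],[-.07,-.075,c],[-.07,.095,c]]),np.array([[266.75,130.5],[315,107.5],[347,131.25],[297.5,157]])),
 (*T,np.array([[.07,.095,c],[.07,-.075,c],[-.07,.095,c]]),np.array([[338,121.6],[388.6,132.4],[328,163.6]]))],[.55,0,-.2])
print("cab",r,"\n",e)
d=.172
o=lambda l:np.array([185,235])+(np.array(l)-[0,300])/4
r,e=fit([(*S,np.array([[-.012,.008,d],[-.012,-.008,d],[-.137,-.008,d],[-.137,.008,d]]),o([[152,362],[172,346],[330,466],[303,488]])),
 (*T,np.array([[-.012,.008,d],[-.137,.008,d],[-.137,-.008,d]]),np.array([190,165])+np.array([[205,76],[195,270],[228,270]])/5)],[.6,.25,0])
print("door",r,"\n",e)
E
```

```text
cab [ 0.6855 -0.1578 -0.2147] 
 [[-0.3667 -0.7645]
 [ 0.3285 -1.1666]
 [ 0.3551 -0.3539]
 [-0.0974  0.2074]
 [-1.1826  0.2593]
 [ 0.2596  0.3922]
 [-0.3009  0.089 ]]
door [ 0.6011  0.2532 -0.0262] 
 [[-0.6935 -0.6602]
 [-0.2747 -1.0796]
 [ 0.249  -0.0199]
 [ 1.6234 -0.5971]
 [-0.4328  0.132 ]
 [-0.5624  0.1692]
 [-2.1159  0.2929]]
```

```bash
python3 - <<'E'
from h import *
cab=np.array([.6855,-.1578,-.2147]);door=np.array([.6011,.2532,-.0262])
p=ctrl.read_eef_pos();ctrl.servo_line([p[0],p[1],.36],rate=.25)
a=place(cab,[-.163,.07,.22])[0];q=down(cab[2])
ctrl.movep([a[0],a[1],.36],q);ctrl.servo_line(a,rate=.2);ctrl.pause(.3);snap("w_cab")
ctrl.servo_line([a[0],a[1],.36],rate=.3)
b=place(door,[-.072,0,.25])[0];ctrl.movep(b,down(door[2]));ctrl.pause(.3);snap("w_door")
print(ctrl.read_time(),ctrl.read_ft_force())
a,b=[cv2.imread(f"pics/{n}.png") for n in("w_cab","w_door")]
cv2.imwrite("pics/w1.png",np.hstack([a[:,120:520],b[:,120:520]]))
E
```

```text
6.4917 [0.3899 0.3811 0.648 ]
```

View pics/w1.png

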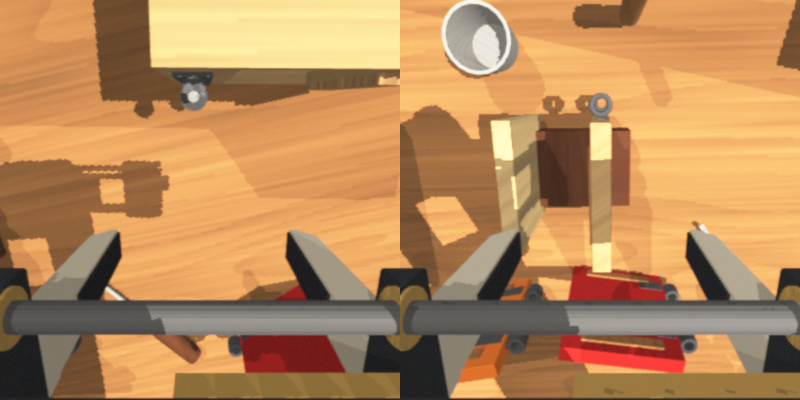

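Wrist views: the left half shows the pin at full-frame (313,96) in front of the cabinet's front edge (row about 68). The right half shows the door from (310–331,122) to (312–330,270), with its knuckle ring at (321,104). I'll enlarge both.

```bash
python3 - <<'E'
import cv2,numpy as np
a,b=[cv2.imread(f"pics/{n}.png") for n in("w_cab","w_door")]
f=lambda im,x,y,w,h,s:cv2.resize(im[y:y+h,x:x+w],None,fx=s,fy=s,interpolation=cv2.INTER_CUBIC)
L=np.vstack([f(a,265,55,80,60,5),f(b,285,88,80,60,5)]) # 400x600
R=f(b,280,85,80,120,5)
R=np.vstack([f(a,290,70,40,30,10),f(b,285,235,80,60,5)])
cv2.imwrite("pics/crop2.png",np.hstack([L,R]))
E
```

```text
(no output)
```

View pics/crop2.png

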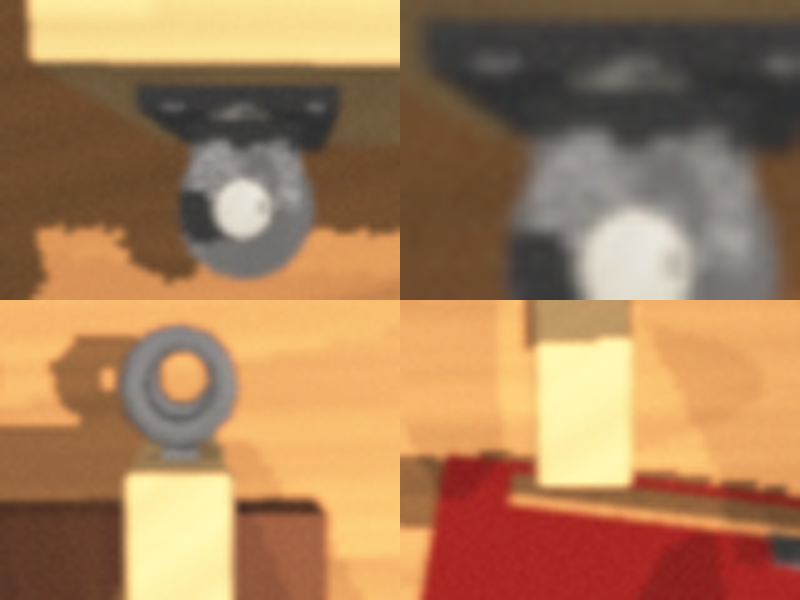

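```bash
python3 - <<'E'
from h import *
K=ctrl.camera_params("wrist")["mtx"]
Tc,Td=np.load("pics/w_cab.npy"),np.load("pics/w_door.npy")
a=cv2.imread("pics/w_cab.png").astype(float).sum(2)
cols=np.arange(285,515,10);rows=[]
for c in cols:
    g=-np.diff(a[58:80,c-1:c+2].mean(1));i=g.argmax();rows.append(58.5+i+ (0 if i in(0,len(g)-1) else .5*(g[i+1]-g[i-1])/(2*g[i]-g[i-1]-g[i+1])))
pf=np.polyfit(cols,rows,1);print("edge",pf,np.polyval(pf,[270,515]),np.abs(np.polyval(pf,cols)-rows).max())
def ray(u,z,T):
    d=T[:3,:3]@(np.array([1,-1,-1])*(np.linalg.inv(K)@[*u,1]));return T[:3,3]+d*(z-T[2,3])/d[2]
A=ray([270.2,np.polyval(pf,270.2)],.2,Tc);B=ray([510,np.polyval(pf,510)],.2,Tc)
v=A-B;yaw=np.arctan2(-v[0],v[1]);print("corner",A,"yaw",yaw)
cab=np.array([0,0,yaw]);cab[:2]=A[:2]-place(cab,[-.07,.095,0])[0,:2];print("cab",cab)
P=ray([313.,96.4],.156,Tc);print("pin",P,"local",place([0,0,-yaw],P-[cab[0],cab[1],0])[0])
d=.172
r,e=fit([(K,Td,np.array([[-.012,.008,d],[-.012,-.008,d],[-.137,.008,d],[-.137,-.008,d],[0,0,.142]]),np.array([[310,122.6],[331,122.6],[312.2,272],[330.8,271.6],[320.4,104.9]]))],[.6,.25,0])
print("door",r,"\n",e, "knuckle ray",ray([320.4,104.9],.142,Td))
E
```

```text
edge [ 0.0064 65.2456] [66.9692 68.5332] 0.18725106456764706
corner [ 0.6402 -0.047   0.2   ] yaw -0.22139861704804015
cab [ 0.6876 -0.1551 -0.2214]
pin [ 0.6209 -0.065   0.156 ] local [-0.0849  0.0732  0.156 ]
door [ 0.603   0.2546 -0.0226] 
 [[-0.3836 -0.2178]
 [ 0.1695 -0.3327]
 [-0.0738  0.2634]
 [ 0.1078  0.5824]
 [ 0.2037 -0.0929]] knuckle ray [0.6029 0.2548 0.142 ]
```

The pin comes out at local x = -84.9 mm (should be -85) and 12.8 mm from hinge_low, which is within 5–27 mm. The door fit residual is under 0.6 px. Now I'll grasp it.

```bash
python3 - <<'E'
from h import *
door=np.array([.603,.2546,-.0226]);q=down(door[2])
ctrl.grip(.05)
g=place(door,[-.072,0,.128])[0]
ctrl.movep([g[0],g[1],.22],q);ctrl.servo_line(g,rate=.12);ctrl.pause(.2)
print("pre",ctrl.read_ft_force(),ctrl.read_eef_pos()-g)
ctrl.grip(0,25);ctrl.pause(.3)
print("grip",ctrl.read_ft_force(),ctrl.read_wrist_torque(),ctrl.read_opening(),ctrl.read_finger_force())
snap("g0")
ctrl.servo_line(g+[0,0,.01],rate=.05);ctrl.pause(.2);print("lift10",ctrl.read_ft_force(),ctrl.read_wrist_torque())
ctrl.servo_line(g+[0,0,.09],rate=.12);ctrl.pause(.3);snap("g1")
print(ctrl.read_time(),ctrl.read_ft_force(),ctrl.read_wrist_torque(),ctrl.read_opening(),ctrl.read_eef_pos())
f=lambda n:cv2.resize(cv2.imread(f"pics/{n}.png")[0:240,220:420],(400,480),interpolation=cv2.INTER_CUBIC)
cv2.imwrite("pics/g.png",np.hstack([f("g0"),f("g1")]))
E
```

```text
pre [-0.3483  0.6574 -0.0213] [0.0003 0.0001 0.0007]
grip [-0.4488  0.0928 -0.5668] [ 0.1628  0.0001 -0.0411] 0.01583434944490349 24.99865561723709
lift10 [ 0.5297  0.6978 -2.9898] [ 0.0068 -0.0266 -0.0075]
11.425 [-0.0782  0.2    -3.5942] [ 0.0543 -0.0357  0.0352] 0.015646651502474712 [0.531  0.2562 0.2176]
```

View pics/g.png

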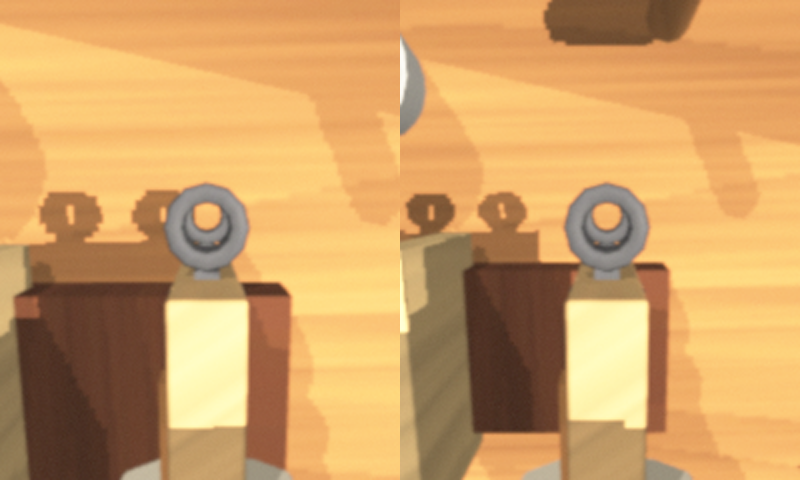

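After gripping and after the lift the knuckle ring sits at the same full-frame pixel, (323,113). The door is held square without slip, and its weight reads about 3.6 N. Now I'll carry it to the cabinet, bring it in from the front with the knuckles 34 mm above their seats, and look.

```bash
cat >> h.py <<'E'
K=ctrl.camera_params("wrist")["mtx"]
def ray(u,z,T):
    d=T[:3,:3]@(np.array([1,-1,-1])*(np.linalg.inv(K)@[*u,1]));return T[:3,3]+d*(z-T[2,3])/d[2]
CAB=np.array([.6876,-.1551,-.2214]);PIN=np.array([.6209,-.0650])
Q=down(CAB[2]);C,S=np.cos(CAB[2]),np.sin(CAB[2]);RZ=np.array([[C,-S],[S,C]])
E
python3 - <<'E'
from h import *
T=np.load("pics/g0.npy");k=ray([323,113.3],.142,T)
Ti=np.linalg.inv(T@np.linalg.inv(ctrl.camera_params("wrist")["T_tool_cam"]))
k=Ti[:3,:3]@k+Ti[:3,3];print("knuckle in tool",k)
off=RZ@[k[0],-k[1]]          # world offset TCP->axis at cabinet yaw
zseat=.1287-.012+.030        # TCP z when hung
t=np.r_[PIN-off,zseat+.034]; pre=np.r_[t[:2]-RZ@[.07,0],t[2]]
np.save("t.npy",np.r_[off,zseat])
p=ctrl.read_eef_pos();hi=np.r_[pre[:2],p[2]]
ctrl.servo_line(hi-[.05,0,0],rate=.22,rot=Q);ctrl.servo_line(pre,rate=.15);ctrl.servo_line(t,rate=.06);ctrl.pause(.3)
print(t,ctrl.read_eef_pos(),ctrl.read_time(),ctrl.read_ft_force(),ctrl.read_wrist_torque())
im,_=snap("a0")
cv2.imwrite("pics/a0c.png",cv2.resize(im[60:180,250:400],(750,600),interpolation=cv2.INTER_CUBIC))
E
```

```text
knuckle in tool [ 0.072  0.    -0.014]
[ 0.5507 -0.0492  0.1807] [ 0.5506 -0.0492  0.1808] 15.15 [ 0.4239 -0.7589 -1.9834] [ 0.0105  0.0486 -0.0299]
```

View pics/a0c.png

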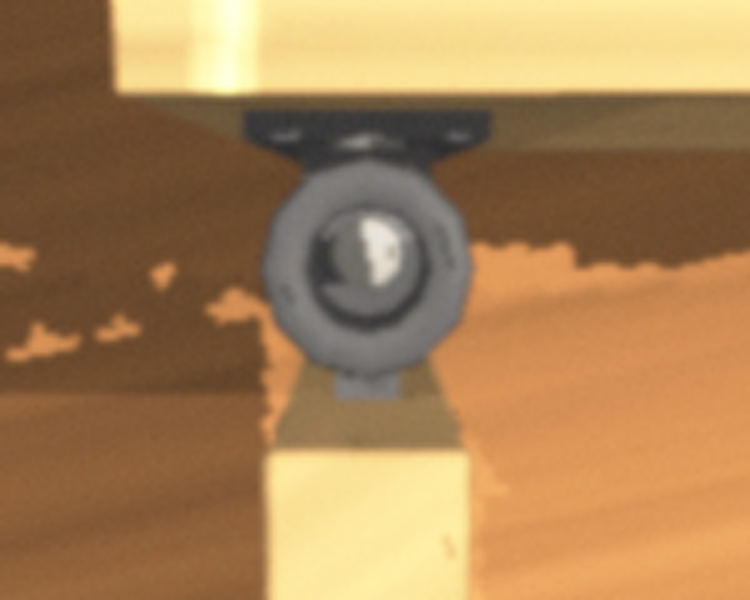

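The pin top shows in the bore at crop (367,250). The centred prediction, allowing for perspective, is (367,253), so it is aligned to better than 1 mm. I'll lower it gently with force watching.

```bash
cat >> h.py <<'E'
def ft(n=4):
    v=[]
    for _ in range(n): v.append(ctrl.read_ft_force());ctrl.pause(.02)
    return np.mean(v,0)
def descend(h0,h1,zseat,base,fmax=3,step=.001,kl=.00005):
    h=h0
    while h>h1:
        h-=step;p=ctrl.read_eef_pos()
        ctrl.servo_line([p[0],p[1],zseat+h],rate=.03)
        f=ft(3)-base
        if abs(round(h*1e3))%4==0 or f[2]>fmax: print("h %.1f"%(h*1e3),f)
        if f[2]>fmax or np.hypot(*f[:2])>6: print("contact at",h,f);break
    return h
E
python3 - <<'E'
from h import *
*off,zs=np.load("t.npy");p=ctrl.read_eef_pos()
ctrl.servo_line([p[0],p[1],zs+.020],rate=.05);ctrl.pause(.2)
base=ft(8);np.save("base.npy",base);print("base",base)
p0=np.r_[PIN-off,zs]
h=descend(.020,-.003,zs,base)
print(h,ctrl.read_eef_pos()-p0,ctrl.read_wrist_torque(),ctrl.read_time())
E
```

```text
base [-0.1493  0.3734 -3.4137]
h 16.0 [-0.1613 -0.5922  0.315 ]
h 12.0 [-0.0742 -0.3098 -0.0648]
h 8.0 [ 0.1764 -0.0636  0.1554]
h 4.0 [ 0.2735 -0.4343  0.0324]
h -0.0 [ 0.3131 -0.2879  0.1154]
h -2.0 [-2.2292  0.3149  9.7189]
contact at -0.0020000000000000104 [-2.2292  0.3149  9.7189]
-0.0020000000000000104 [ 0.0001  0.     -0.0014] [ 0.1314  0.0797 -0.0159] 22.5667
```

The door is seated at about -1.4 mm of my estimate, with no lateral force, so both knuckles are down. I'll relieve the pressure, loosen the grip and swing it 60° under control about the pin.

```bash
python3 - <<'E'
from h import *
*off,zs=np.load("t.npy");base=np.load("base.npy");p=ctrl.read_eef_pos()
ctrl.servo_line([p[0],p[1],p[2]+.0005],rate=.02);print("relieved",ft()-base)
ctrl.grip(0,8);ctrl.pause(.2);print("loose",ft()-base,ctrl.read_eef_pos())
z=ctrl.read_eef_pos()[2];fm=0
for a in np.radians(np.arange(5,61,5)):
    c,s=np.cos(a),np.sin(a);o=np.array([[c,-s],[s,c]])@off
    ctrl.servo_line(np.r_[PIN-o,z],rate=.05,rot=down(CAB[2]+a))
    f=ft(2)-base;fm=max(fm,np.linalg.norm(f))
    if np.linalg.norm(f)>9: print("force",np.degrees(a),f);break
print(np.degrees(a),fm,f,ctrl.read_wrist_torque(),ctrl.read_opening(),ctrl.read_time())
im,_=snap("s1");s=ctrl.read_camera("side")
cv2.imwrite("pics/s1c.png",np.hstack([cv2.resize(im[0:400,160:480],(400,500)),cv2.resize(s[80:230,230:350],(400,500),interpolation=cv2.INTER_CUBIC)]))
E
```

```text
relieved [-0.2538  0.0458  1.768 ]
loose [ 0.125  -0.3626 -0.0629] [ 0.5507 -0.0492  0.1457]
59.99999999999999 1.096357250540796 [ 0.0312 -0.6191 -0.0086] [-0.0141 -0.0611 -0.0204] 0.016116485996566773 27.0667
```

View pics/s1c.png

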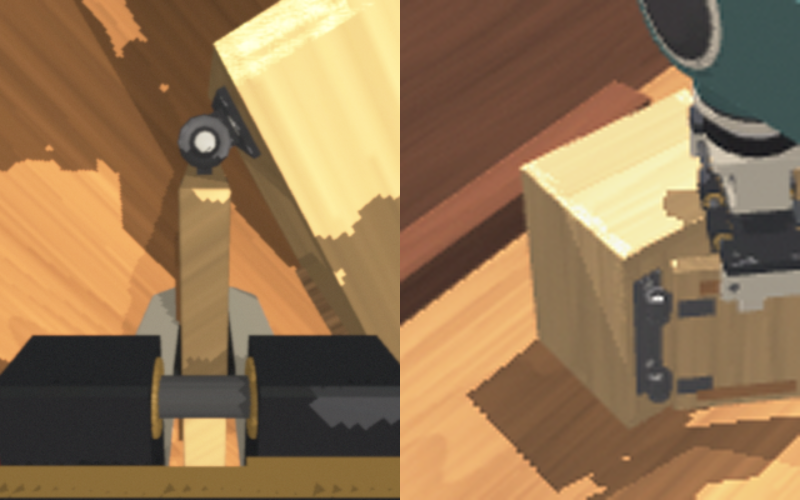

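The door is on both pins at 60° and swung without force (at most 1.1 N). Now I'll set it down, release, lift out and push it shut from outside with closed fingers.

```bash
python3 - <<'E'
from h import *
base=np.load("base.npy")
for i in range(6):
    p=ctrl.read_eef_pos()
    if ft(4)[2]-base[2]>1.5: break
    ctrl.servo_line(p-[0,0,.0003],rate=.02)
print("down",i,ft()-base)
ctrl.grip(.032);ctrl.pause(.2);b0=ft(6);print("free",b0)
p=ctrl.read_eef_pos();ctrl.servo_line([p[0],p[1],.235],rate=.1)
ctrl.grip(0,8)
def tcp(deg,r,y,z):
    w=CAB[2]+np.radians(deg);c,s=np.cos(w),np.sin(w)
    return np.r_[PIN+[-c*r-s*y,-s*r+c*y],z],down(w)
a,q=tcp(60,.112,.055,.235);ctrl.servo_line(a,rate=.15)
a,q=tcp(60,.112,.055,.150);ctrl.servo_line(a,rate=.12);ctrl.pause(.2);b0=ft(8);print("b0",b0,ctrl.read_time())
ctrl.servo_line(tcp(60,.112,.030,.150)[0],rate=.05)
d=60;fm=0
while d<99:
    d+=2 if d<84 else .5
    a,q=tcp(d,.112,.027,.150);ctrl.servo_line(a,rate=.04 if d<84 else .02,rot=q)
    f=ft(2)-b0;w=CAB[2]+np.radians(d);n=f@[-np.sin(w),np.cos(w),0];fm=max(fm,n)
    if n>2.5: break
print("end",d,n,fm,ctrl.read_time(),ctrl.read_joints())
s=ctrl.read_camera("side");cv2.imwrite("pics/s2.png",cv2.resize(s[80:200,230:390],(800,600),interpolation=cv2.INTER_CUBIC))
E
```

```text
down 1 [-0.2794 -0.3417  1.5846]
free [-0.0565  0.1095  0.3347]
b0 [0.1515 0.2864 0.0318] 31.9583
end 92.0 6.067084542594073 6.067084542594073 40.7167 [-0.3309 -0.0238  1.6978 -0.0001  1.469  -0.1448]
```

View pics/s2.png

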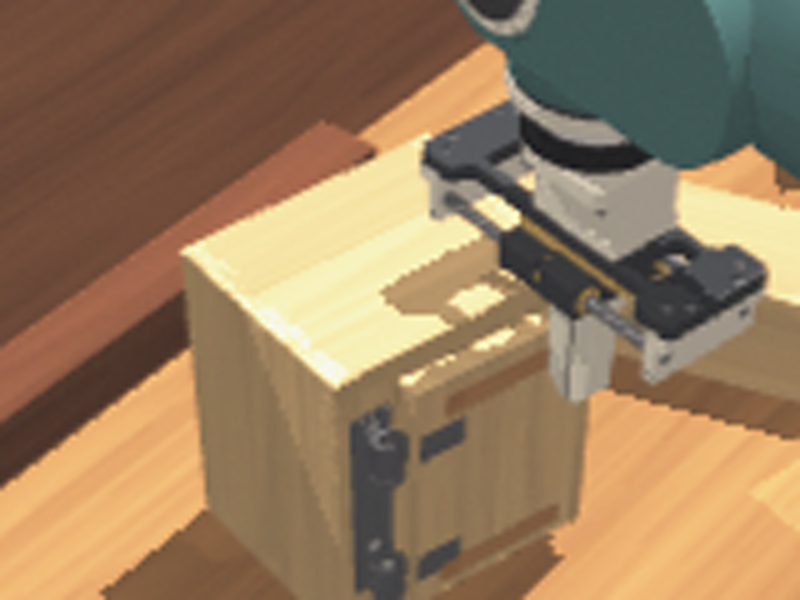

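The door is shut on the bumper with 6 N contact. The knuckles sit on their brackets at crop (390,450) and (388,570). I'll back off and check that it stays.

```bash
python3 - <<'E'
from h import *
p=ctrl.read_eef_pos();w=CAB[2]+np.radians(92);n=np.array([-np.sin(w),np.cos(w),0])
ctrl.servo_line(p+.004*n,rate=.015);ctrl.servo_line(p+.08*n,rate=.1)
q=ctrl.read_eef_pos();ctrl.servo_line([q[0]-.05,q[1]-.08,.33],rate=.15);ctrl.pause(.5)
print(ctrl.read_time(),ctrl.read_ft_force())
s=ctrl.read_camera("side");t=ctrl.read_camera("top")
cv2.imwrite("pics/s3.png",np.hstack([cv2.resize(s[90:210,250:370],(400,400),interpolation=cv2.INTER_CUBIC),cv2.resize(t[100:220,290:410],(400,400),interpolation=cv2.INTER_CUBIC)]))
E
```

```text
44.1333 [ 0.6131  0.7866 -0.5797]
```

View pics/s3.png

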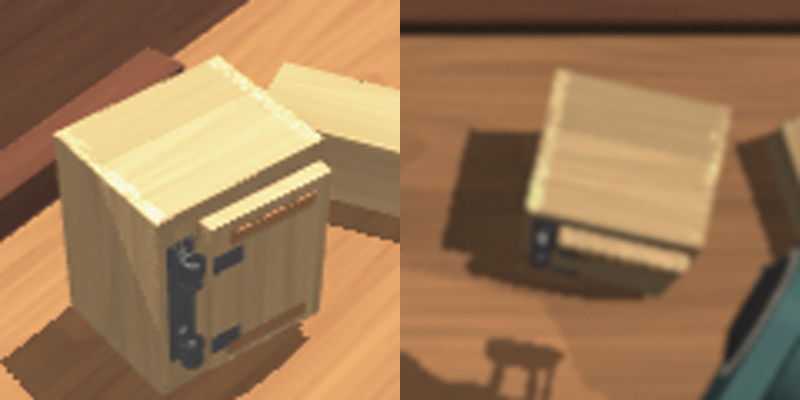

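The door hangs on both pins. Its top edge is parallel to the cabinet front (slope 0.208 against 0.206), so it is shut, and the gripper is clear.

```bash
python3 -c "
from workcell import ctrl
print(ctrl.hand_in())"
```

```text
the job is handed in; nothing more can be done
None
```

The wooden door is hung with both knuckles down on their pins, swung shut against the cork bumper and released; I handed the job in at about 44 s of the 72 s, with contact forces never above about 10 N.

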